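# Seat the sprayer's brass extension tube in the V-cradle

## Robot

A 6-joint arm with a two-finger parallel gripper is mounted at the origin on the work surface. World frame = base frame: x ahead of the robot, y to its left, z up, the work surface at z = 0. Lengths are in mm, angles in rad, forces in N, time in s.
With the tool pointing down it reaches from about 350 to 875 mm from the base axis. Payload 15.5 kg.
Tool frame: the origin (TCP) lies midway between the tips of the shut fingers; the grasp point (between the pads) lies 19 mm behind it; z points along the fingers, y is the line along which they close (so a half turn about z gives the same grasp; the last joint's range is limited). The gripper opens to 85 mm and grips with 20 to 120 N. Pads are 22 mm wide; open, the fingers measure 114 mm over their backs; the gripper's body (76 mm by 85 mm) begins 54 mm behind the grasp point. The pads swing forward as they close: fully open they stand 13 mm farther back than shut.
Start: joints at [1.107, 0.494, 1.345, -0, 1.302, -0.096], TCP at [225.306, 582.978, 231.277] pointing down, gripper open.
Joint ranges: [-2.91, 2.91], [-0.82, 2.16], [0.22, 2.67], [-1.22, 4.37], [0.12, 2.79], [-3.08, 3.08]. Speed limits (rad/s): [1.89, 1.89, 2.57, 3.01, 3.01, 3.01].

## Interface

Orientations are given as a rotation vector (axis times angle).
In Python, from bench import sensors, capture, camera_model, order, outline_of, tip_of gives the robot as it stands. The module is installed in compiled form; this text tells all that it offers.
- The arm moves only by the tool play_rows, never from a script. Its argument "motion" is a list of rows, each an object with "xyz": the shift along the tool's x, y, z in mm, a list of three; "twist": the turn, a rotation vector about the tool's x, y, z in degrees, a list of three. A call has 1 to 12 rows; each row is the pose to reach, as a shift and turn from the pose commanded when the call began, along the tool's axes at that moment; what a row does not reach only later rows make up. A row lasts 1/10 s, in which the tool goes at most 50 mm and 8.59 degrees, less where a joint would pass 70% of its speed; a pose out of reach is approached as far as the arm can. A call with a gripper value outside its range is refused whole. "grip" is the closure, from -1 (fully open) to 1 (shut), set as the call begins (left out, the last holds). The fingers move at their own pace and stop on an object; the grip force is fixed at half the most. Time passes only in rows, so rows that repeat a pose let the fingers close. It gives the time, the measured TCP pose, the force, the opening and the grip force at its end, in the units of the state.
- sensors.sense(): the state, without advancing time (a new reading comes with each control period).
- capture(name): name is "side" or "top"; returns the picture (480x640x3 uint8, blue, green, red); there is no depth.
- camera_model(name): a dict with "intrinsics" (3x3 intrinsics, pixels), "k1" (the pictures are not rectified: a ray, as slopes to the right and down, at radius r is drawn at 1 + k1 r^2 times it, then the intrinsics apply), "xyz" and "orientation" of the camera in the world. Camera axes: x right, y down, z forward; pixel columns grow to the right and rows downward; lengths in mm; the calibration is good to about 2 mm. A picture is of the moment at which its call begins. camera_model takes no time and is no camera call.
- order.finish_job(): hands the job in; it is judged then, once.
Trained networks look in the newest picture that a camera, given by its name, has taken for a name from the list of things; names that differ only in an ending like _2 or _b are one class to them, and where a whole thing is asked for, a point or a joint stands for the part that bears it (a point fixed in the world has none). Each returns a list of dicts, best first, with "confidence" (0 to 1); they miss things now and then, are a little off and sometimes report something else, mostly with a low value. They report only what shows in the picture. A call takes as long as a camera call. They do not tell look-alikes from the thing itself.
- outline_of(target, camera): "region" (480x640 bool, what is visible of it) and "box" ([left, top, right, bottom] in pixels, round what is visible of it).
- tip_of(target, camera): "pixel" ([column, row] in pixels: a listed point, or the origin of a listed thing).
The state is a dict: "time": time; "joint_pos": joint angles; "joint_velocities": joint speeds; "effort": joint torques, N m; "position": TCP position; "eef_rot": TCP orientation; "wrist_force": force on the tool from outside, world axes, zero at the start; "ft_torque": the same for the moment, N m; "finger_gap": opening from 0.0 (shut) to 1.0 (fully open); "finger_force": force on a finger pad.
Only numpy, scipy, OpenCV 4.12 (cv2) and the standard library are available. Lean on these libraries where they do the work, as an engineer would, in place of code of your own. Each camera call takes 0.05 s, during which the arm holds its last target. There are 200 camera calls.

## Task

Lift the brass extension tube of the sprayer off its wire rest and lay it gently in the wooden V-cradle, nozzle end towards the sprung back stop. Then push it along the groove until it lies on both flanks and bears on the stop, wherever that is set, keep it pressed on the stop with about 8 N for a good second, never with more than 12 N, then let go and leave it seated, still touching the stop. Leave the sprayer, saucer, widger and buckets where they are.

Things in the scene. Friction and masses are not known exactly. Their poses are not given: they have to be found in the camera images.
- tube_mid (a point): Middle of the loose brass tube, on its axis: round, 24 mm in diameter, 210 mm long in all, about 0.14 to 0.24 kg; the last 12 mm at the nozzle end step down to 16 mm diameter, the tail end is flat. x runs along the tube to the nozzle end. It starts level on the wire rest, axis 45 mm above the deck. It can roll about its axis, so only the direction of x is of use.
- nozzle_end (a point): Centre of the flat nozzle face of the tube, 105 mm from tube_mid along its x.
- tube: The whole brass tube: origin and axes as tube_mid.
- cradle: Fixed wooden V-cradle. Origin on the deck midway between the saddles; x along the groove towards the back stop, y left, z up. Base 64 mm wide, 10 mm thick, from x = -90 to +160 mm. Two V saddles, x = -82 to -46 and +46 to +82 mm, with a 92 mm gap between for the fingers. Flanks slope 45 degrees; the V's mouth is 48 mm wide, 57 mm above the deck.
- groove_mid (a point): Point on the axis of the seated tube, 50 mm above the cradle's origin; axes as the cradle. The waxed flanks are slippery: the tube slides with 0.5 to 1.5 N, but pressing it down or sideways adds drag, which takes away from what reaches the stop. When it is home its tail end stands 8 mm or more out past the near saddle, free to be pushed.
- flank_left: Left (+y) flank faces of both saddles, part of the cradle and with the cradle's origin and axes.
- flank_right: Right (-y) flank faces of both saddles, part of the cradle and with the cradle's origin and axes.
- stop: Back stop at the cradle's +x end: rail, carriage, buffer (origin and axes of the cradle). A carriage, 44 mm wide, top 68 mm above the deck, is clamped somewhere on the rail. It carries a steel buffer head, 20 mm across, on the groove's axis, sprung 6 N per mm and damped (meet it slowly, 10 mm/s). Its face stands 89 to 117 mm along x from groove_mid: this setting is not reported, feel for it.
- rest: Fixed wire rest: wooden base 160 x 56 x 8 mm, origin under its middle, x along the resting tube. Two steel wire V's, 60 mm either side of the middle, reach 45 mm above the deck and 20 mm either side; the space between them is free for the fingers.
- sprayer: Yellow pump sprayer, 124 mm across and 260 mm high, standing at the left edge of the work; leave it.
- saucer: Chipped terracotta saucer, 116 mm across, 22 mm high, origin under its centre; leave it.
- widger: Widger, 200 mm long, wooden handle and narrow steel blade, lying flat on the deck in the middle; leave it.
- buckets: Stacked pair of small aluminium buckets, 112 mm across, 120 mm high, on the right; leave them.
Things that resemble listed ones, but are neither listed nor needed, are in the scene too. Several things have the shape of the tube; the one meant has the colours described above.

How it is judged:
By the outcome, as a careful person would: the job done as asked, in the order asked, and still so for the second after the job is handed in, with the robot touching nothing.
It also fails if it takes over 70 s, if anything falls off the work surface, if the arm or the gripper's body presses on something with over 40 N, if the wrist force passes 120 N, or if a joint passes its speed limit or range.

## Working session

There is one attempt and no reset: what is moved stays moved. The work goes in short steps, Python scripts to look and compute and a tool call to move; the robot and the scene stay as the last step left them, time stands still between calls to the robot, and variables do not carry over. Pictures are saved under pics/ and viewed, at most 10 in all, crops included, and the job is handed in when it is done.

Besides the shell and the picture viewer there is one more tool, called as name([rows], argument=value, ...), one row to a line, values as JSON. play_rows: Moves the arm, as the interface text tells. Its arguments: {"type":"object","properties":{"motion":{"type":"array","items":{"type":"object","properties":{"xyz":{"type":"array","items":{"type":"number"}},"twist":{"type":"array","items":{"type":"number"}}}}},"grip":{"type":"number"}},"required":["motion"]}

```bash
mkdir -p pics; cat > h.py <<'E'
import numpy as np, cv2
from scipy.spatial.transform import Rotation as R
from bench import sensors, capture, camera_model, order, outline_of, tip_of
def cam(n):
    m=camera_model(n); o=np.array(m["orientation"],float)
    M=R.from_rotvec(o).as_matrix() if o.size==3 else o
    return np.array(m["intrinsics"]),m["k1"],np.array(m["xyz"],float),M
def ray(n,px):
    K,k,c,M=cam(n); d=np.linalg.solve(K,[px[0],px[1],1.])[:2]; s=d.copy()
    for _ in range(20): s=d/(1+k*(s@s))
    return c,M@np.array([s[0],s[1],1.])
def at_z(n,px,z):
    c,v=ray(n,px); return c+v*(z-c[2])/v[2]
def proj(n,p):
    K,k,c,M=cam(n); q=M.T@(np.array(p,float)-c); s=q[:2]/q[2]; s=s*(1+k*(s@s)); return (K@[s[0],s[1],1])[:2]
E
python3 - <<'E'
from h import *
for n in("side","top"):
    print(camera_model(n)); cv2.imwrite(f"pics/{n}0.png",capture(n))
    for t in["tube_mid","nozzle_end","groove_mid","cradle","rest","stop"]:
        print(n,t,[(np.round(d["pixel"]),round(d["confidence"],2)) for d in tip_of(t,n)][:4])
print(sensors.sense())
E
```

```text
{'intrinsics': array([[441.17900602,   0.        , 320.72569418],
       [  0.        , 441.17900602, 235.42744656],
       [  0.        ,   0.        ,   1.        ]]), 'k1': -0.026894249833017594, 'xyz': array([ 485.48549412, -690.3217958 , 1007.38031807]), 'orientation': array([-2.45872987,  0.07145377, -0.03414713])}
side tube_mid [(array([335., 213.]), 0.94), (array([236., 351.]), 0.87), (array([314., 118.]), 0.66), (array([259., 202.]), 0.57)]
side nozzle_end [(array([227., 197.]), 0.97), (array([254., 386.]), 0.84), (array([369., 209.]), 0.74), (array([322., 107.]), 0.48)]
side groove_mid [(array([356., 343.]), 0.81), (array([352., 451.]), 0.4)]
side cradle [(array([353., 352.]), 0.87)]
side rest [(array([330., 221.]), 0.75)]
side stop []
{'intrinsics': array([[542.6651591 ,   0.        , 315.71695145],
       [  0.        , 542.6651591 , 241.61178245],
       [  0.        ,   0.        ,   1.        ]]), 'k1': -0.0545123241947763, 'xyz': array([ 415.65799142,   88.9125455 , 1644.89464947]), 'orientation': array([-2.1757084 ,  2.18266024, -0.08069045])}
top tube_mid [(array([4
[... 399 characters left out ...]
s': array([ 1.10652343e+00,  4.93574514e-01,  1.34548674e+00,  1.58857765e-06,
        1.30252711e+00, -9.54792842e-02]), 'joint_velocities': array([-4.36413584e-04, -4.97602968e-04,  1.10272729e-04, -5.90798584e-05,
       -5.98855940e-04, -5.52392253e-04]), 'effort': array([ 1.69712912e-03, -8.81828642e+01, -3.84232271e+01,  2.11479919e-04,
        2.87368612e-04,  2.46087319e-05]), 'position': array([225.2910319 , 582.98294712, 231.29732424]), 'eef_rot': array([-5.76022925e-01, -3.08833292e+00, -7.14829259e-06]), 'wrist_force': array([-0.38724156, -0.43815596, -0.12897211]), 'ft_torque': array([-0.02442134,  0.04604449,  0.01547583]), 'finger_force': 0.0, 'finger_gap': 0.9935107047504951}
```

View pics/side0.png

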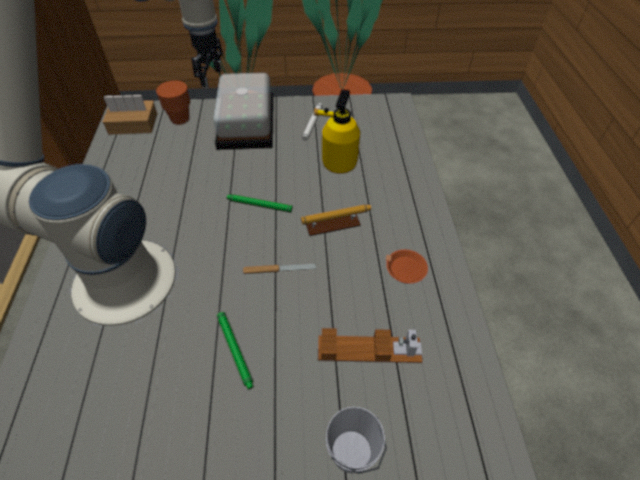

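View pics/top0.png

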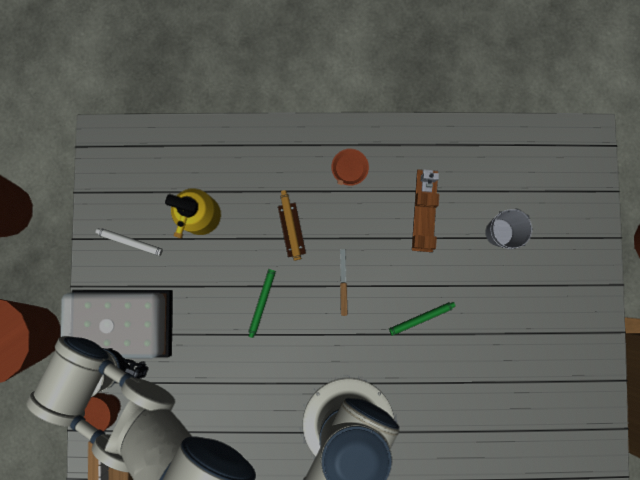

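The side view shows the brass tube on its rest at (335,213). Look-alikes are green tubes at (259,202) and (236,351) and a white one at (314,118). In the top view the brass tube is at (290,226), the green ones at (261,302) and (422,318), and the white one at (128,242). The cradle is at side (370,347) and top (425,210), with its stop at the far end. I choose the brass tube on the wire rest and will check it in a close crop.

```bash
python3 - <<'E'
from h import *
a=cv2.imread("pics/side0.png"); b=cv2.imread("pics/top0.png")
f=lambda im,x,y,w,h:cv2.resize(im[y:y+h,x:x+w],(400,300),interpolation=cv2.INTER_CUBIC)
cv2.imwrite("pics/crop1.png",np.vstack([np.hstack([f(a,290,188,92,69),f(b,240,182,100,75)]),np.hstack([f(a,310,310,124,93),f(b,370,165,112,84)])]))
for n,px,z in[("side",(335,213),45),("top",(290,226),45),("side",(369,209),45),("top",(284,193),45),("top",(287,229),8),("side",(330,221),0),("side",(356,343),50),("side",(353,352),0),("top",(424,224),0)]:
    print(n,px,np.round(at_z(n,px,z),1))
for n in("top","side"):
  for t in("tube","cradle","stop","rest"):
    for d in outline_of(t,n)[:5]:
        pts=np.argwhere(d["region"])[:,::-1].astype(np.float32)
        print(n,t,round(d["confidence"],2),np.round(d["box"]),cv2.minAreaRect(pts))
E
```

```text
side (335, 213) [585.6 171.8  45. ]
top (290, 226) [588.2 172.   45. ]
side (369, 209) [687.4 182.1  45. ]
top (284, 193) [687.2 190.   45. ]
top (287, 229) [583.1 183.1   8. ]
side (330, 221) [572.6 180.5   0. ]
side (356, 343) [ 601.3 -242.6   50. ]
side (353, 352) [ 597.5 -242.2    0. ]
top (424, 224) [ 597.9 -234.6    0. ]
top tube 0.92 [387. 301. 452. 337.] ((421.9396667480469, 318.0258483886719), (8.928838729858398, 68.9358901977539), 66.80140686035156)
top tube 0.78 [278. 192. 301. 260.] ((289.35833740234375, 224.86795043945312), (70.82886505126953, 9.5391845703125), 77.36663818359375)
top tube 0.7 [ 96. 230. 163. 256.] ((128.85000610351562, 240.9500274658203), (67.98896026611328, 7.589465618133545), 18.43494987487793)
top tube 0.59 [248. 270. 277. 337.] ((261.0, 303.0), (8.221921920776367, 69.57009887695312), 18.434947967529297)
top cradle 0.66 [487. 208. 531. 248.] ((509.50006103515625, 230.00003051757812), (38.890872955322266, 45.96194076538086), 45.0)
top stop 0.65 [420. 169. 441. 195.] ((427.3692932128906, 180.31422424316406), (15.577566146850586, 22.01177978515625), 28.3
[... 499 characters left out ...]
541992188), (9.594894409179688, 71.76361083984375), 79.07720184326172)
side tube 0.6 [319. 330. 424. 363.] ((369.58123779296875, 345.26263427734375), (103.49728393554688, 32.97047424316406), 1.2453641891479492)
side tube 0.51 [302. 102. 321. 140.] ((310.8276062011719, 121.93104553222656), (6.685031890869141, 39.367408752441406), 21.801406860351562)
side cradle 0.75 [318. 330. 423. 363.] ((369.5, 345.5), (33.0, 105.0), 90.0)
side stop 0.56 [392. 333. 425. 357.] ((406.5616149902344, 343.4923095703125), (26.41939926147461, 27.287639617919922), 82.87498474121094)
side rest 0.83 [306. 213. 362. 235.] ((332.84619140625, 224.7307586669922), (11.96308422088623, 51.97077560424805), 78.69007110595703)
```

View pics/crop1.png

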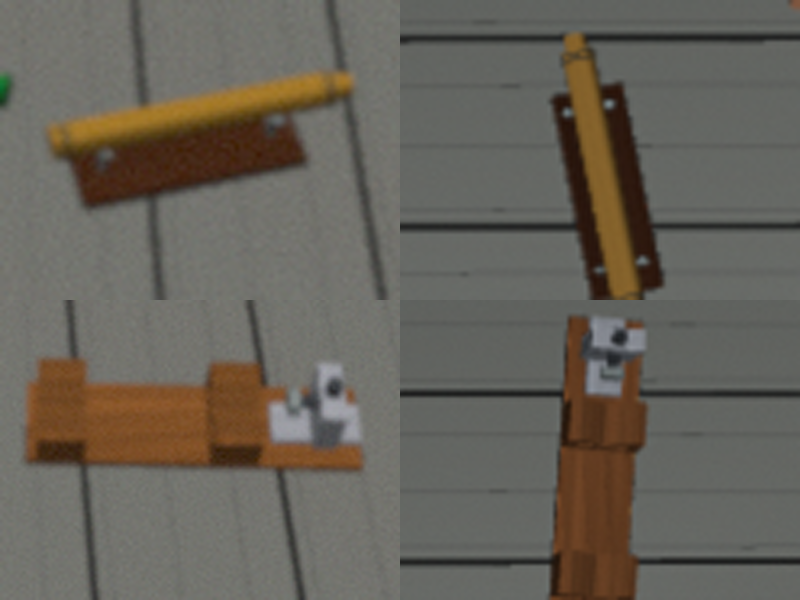

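The close crop shows the brass tube with its narrow nozzle end on the far side, at about (283,191) in the top view and (371,207) in the side view. The tail is at top (297,259). The cradle's groove runs almost along world +x, with the grey stop at the far end. Next I'll fit both poses with silhouettes.

```bash
cat > fit.py <<'E'
from h import *
from scipy.optimize import minimize
def hull(n,P,img):
    q=np.array([proj(n,p) for p in P]); h=cv2.convexHull((q*64).astype(np.int32)) # 4x upsampled, shift 4
    cv2.fillConvexPoly(img,h,255,shift=4)
def T(x,y,a,P):
    c,s=np.cos(a),np.sin(a); P=np.array(P,float); return np.c_[x+c*P[:,0]-s*P[:,1],y+s*P[:,0]+c*P[:,1],P[:,2]]
def box(x0,x1,w,z0,z1): return [(x,y,z) for x in(x0,x1) for y in(-w/2,w/2) for z in(z0,z1)]
def cyl(x0,x1,r,z): return [(x,r*np.cos(t),z+r*np.sin(t)) for x in(x0,x1) for t in np.arange(0,6.28,.3)]
def fit(views,parts,p0,ign=None):
    obs={n:cv2.GaussianBlur(cv2.resize(m.astype(np.uint8)*255,None,fx=4,fy=4,interpolation=cv2.INTER_LINEAR),(0,0),4).astype(float) for n,m in views.items()}
    def cost(p):
        e=0
        for n,o in obs.items():
            im=np.zeros(o.shape,np.uint8)
            for P in parts: hull(n,T(p[0],p[1],p[2]/100,P),im)
            im=np.roll(im,(2,2),(0,1)) # pixel-centre
            b=cv2.GaussianBlur(im,(0,0),4).astype(float); d=(b-o)**2
            e+=d.sum()/1e6
        return e
    r=minimize(cost,p0,method="Nelder-Mead",options=dict(initial_simplex=np.array(p0)+np.array([[0,0,0],[8,0,0],[0,8,0],[0,0,5]]),xatol=.1,fatol=.1,maxiter=150))
    return r.x,r.fun
def mask(im,lo,hi,bx):
    m=cv2.inRange(cv2.cvtColor(im,cv2.COLOR_BGR2HSV),lo,hi)>0; k=np.zeros_like(m); k[bx[1]:bx[3],bx[0]:bx[2]]=1; return m&k
tube=[cyl(-105,93,12,45),cyl(93,105,8,45)]
E
python3 - <<'E'
from fit import *
a=cv2.imread("pics/side0.png"); b=cv2.imread("pics/top0.png")
hs,ht=[cv2.cvtColor(i,cv2.COLOR_BGR2HSV) for i in(a,b)]
print("tube",hs[214,335],ht[226,290],"rest",hs[226,330],ht[240,300],"cradle",hs[348,355],ht[225,425],hs[340,327],ht[200,425])
S=mask(a,(16,110,90),(32,255,255),(295,195,380,232)); B=mask(b,(15,110,90),(32,255,255),(272,184,308,266))
print(S.sum(),B.sum())
for v in({"side":S,"top":B},{"side":S},{"top":B}): print("tube",fit(v,tube,[587,172,17]))
S=mask(a,(3,80,30),(32,255,255),(310,322,432,372)); B=mask(b,(3,80,30),(32,255,255),(405,160,445,258))
# stop region: close
def fill(m):
    p=np.argwhere(m)[:,::-1].astype(np.int32); return m
cr=[box(-90,160,64,0,10),box(-82,-46,64,0,57),box(46,82,64,0,57)]
# stop: grey pixels merged to orange mask
S2=S|mask(a,(0,0,0),(180,60,255),(392,333,423,356)); B2=B|mask(b,(0,0,0),(180,60,255),(419,172,437,196))
for w in (54,60,64):
    cr=[box(-90,160,64,0,10),box(-82,-46,w,0,57),box(46,82,w,0,57),box(85,155,44,0,30)]
    for v in({"side":S2,"top":B2},{"side":S2},{"top":B2}): print("cradle",w,fit(v,cr,[598,-238,1]))
print(S.sum(),B.sum(),S2.sum(),B2.sum())
E
```

```text
tube [ 20 197 145] [ 18 171 131] rest [ 10 181  69] [ 10 170  45] cradle [ 15 189 128] [ 12 171  97] [ 15 178 112] [ 12 170  78]
448 470Traceback (most recent call last):
  File "<stdin>", line 7, in <module>
  File "fit.py", line 21, in fit
    r=minimize(cost,p0,method="Nelder-Mead",options=dict(initial_simplex=np.array(p0)+np.array([[0,0,0],[8,0,0],[0,8,0],[0,0,5]]),xatol=.1,fatol=.1,maxiter=150))
    res = _minimize_neldermead(fun, x0, args, callback, bounds=bounds,
                               **options)
    fxcc = func(xcc)
    fx = function(np.copy(x), *(wrapper_args + args))
  File "fit.py", line 16, in cost
    for P in parts: hull(n,T(p[0],p[1],p[2]/100,P),im)
                    ~~~~^^^^^^^^^^^^^^^^^^^^^^^^^^^^^^
  File "fit.py", line 4, in hull
    q=np.array([proj(n,p) for p in P]); h=cv2.convexHull((q*64).astype(np.int32)) # 4x upsampled, shift 4
                ~~~~^^^^^
  File "h.py", line 15, in proj
    K,k,c,M=cam(n); q=M.T@(np.array(p,float)-c); s=q[:2]/q[2]; s=s*(1+k*(s@s)); return (K@[s[0],s[1],1])[:2]
            ~~~^^^
  File "h.py", line 5, in cam
    m=camera_model(n); o=np.array(m["orientation"],float)
ValueError: time passes only in moves, steps and waits
```

```bash
sed -i 's/^def cam/import functools\n@functools.lru_cache(None)\ndef cam/' h.py
cat > run1.py <<'E'
from fit import *
a=cv2.imread("pics/side0.png"); b=cv2.imread("pics/top0.png")
S=mask(a,(16,110,60),(32,255,255),(295,195,380,232)); B=mask(b,(15,110,60),(32,255,255),(272,184,308,266))
for v in({"side":S,"top":B},{"side":S},{"top":B}): print("tube",fit(v,tube,[587,172,17]))
S=mask(a,(3,80,30),(32,255,255),(310,322,432,372)); B=mask(b,(3,80,30),(32,255,255),(405,160,445,258))
S2=S|mask(a,(0,0,0),(180,60,255),(392,333,423,356)); B2=B|mask(b,(0,0,0),(180,60,255),(419,172,437,196))
for w in (56,64):
    cr=[box(-90,160,64,0,10),box(-82,-46,w,0,57),box(46,82,w,0,57),box(85,155,44,0,30)]
    for v in({"side":S2,"top":B2},{"side":S2},{"top":B2}): print("cradle",w,fit(v,cr,[598,-238,1]))
E
python3 run1.py
```

```text
tube (array([591.04536968, 171.90299997,  20.45613052]), np.float64(21.106829))
tube (array([588.73822072, 170.20852465,  21.00449725]), np.float64(8.970798))
tube (array([593.23196169, 172.93690527,  19.996079  ]), np.float64(4.307345))
cradle 56 (array([ 603.52797929, -233.17134815,   -7.33428732]), np.float64(118.03752399999999))
cradle 56 (array([ 603.27186721, -233.2769241 ,   -6.44533064]), np.float64(96.388868))
cradle 56 (array([ 604.19124704, -233.04639209,   -8.08701886]), np.float64(17.822055))
cradle 64 (array([ 603.57277399, -233.2143587 ,   -7.31649271]), np.float64(162.899818))
cradle 64 (array([ 603.19898081, -233.84235555,   -6.09569688]), np.float64(123.010426))
cradle 64 (array([ 604.05564497, -232.19300678,   -8.58034091]), np.float64(24.564729))
```

```bash
cat > go.py <<'E'
from h import *
import sys
# target TCP x y z, heading of tube/groove in rad (tool x = -heading, tool z down)
def go(x,y,z,a):
    s=sensors.sense(); R0=R.from_rotvec(s["eef_rot"])
    Rt=R.from_matrix(np.array([[-np.cos(a),-np.sin(a),0],[-np.sin(a),np.cos(a),0],[0,0,-1.]]).T)
    print("xyz",np.round(R0.inv().apply(np.array([x,y,z])-s["position"]),1),"twist",np.round((R0.inv()*Rt).as_rotvec(degrees=True),2),"j",np.round(s["joint_pos"],2))
if __name__=="__main__": go(*map(float,sys.argv[1:]))
E
python3 go.py 606 175 150 .205
```

```text
xyz [-502.2 -243.3   81.3] twist [  0.     0.   -32.88] j [ 1.11  0.49  1.35 -0.    1.3  -0.1 ]
```

play_rows([
  {"xyz": [-502,-243,81],"twist": [0,0,-33]},
  {"xyz": [-502,-243,81],"twist": [0,0,-33]},
  {"xyz": [-502,-243,81],"twist": [0,0,-33]},
  {"xyz": [-502,-243,81],"twist": [0,0,-33]},
  {"xyz": [-502,-243,81],"twist": [0,0,-33]},
  {"xyz": [-502,-243,81],"twist": [0,0,-33]},
  {"xyz": [-502,-243,81],"twist": [0,0,-33]},
  {"xyz": [-502,-243,81],"twist": [0,0,-33]},
  {"xyz": [-502,-243,81],"twist": [0,0,-33]},
  {"xyz": [-502,-243,81],"twist": [0,0,-33]},
  {"xyz": [-502,-243,81],"twist": [0,0,-33]},
  {"xyz": [-502,-243,81],"twist": [0,0,-33]},
], grip=-1)

```text
time: 2.3
position: [608.0, 172.5, 149.8]
eef_rot: [-0.322, 3.125, -0.001]
wrist_force: [0.3, 1.2, -0.5]
finger_gap: 1.002
finger_force: 0.0
```

```bash
python3 go.py 606 175 27 .205; python3 -c "
from h import *
a,b=capture('side'),capture('top')
f=lambda im,x,y,w,h:cv2.resize(im[y:y+h,x:x+w],(400,300),interpolation=cv2.INTER_CUBIC)
cv2.imwrite('pics/c2.png',np.hstack([f(a,270,140,160,120),f(b,210,160,160,120)]))
s=sensors.sense();print(s['position'],s['wrist_force'],s['time'])"
```

```text
xyz [  1.5   2.9 122.8] twist [-0.02  0.02  0.03] j [ 0.18  0.59  1.42 -0.    1.14 -1.59]
[608.48020001 171.99964999 149.48095577] [-0.07441838  0.39221592  0.320912  ] 2.4
```

View pics/c2.png

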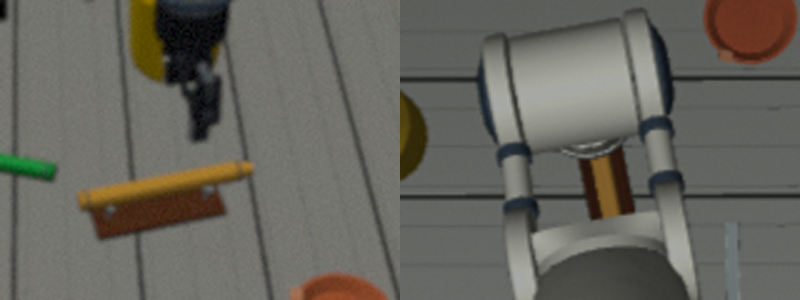

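The crop shows the open gripper hanging above the brass tube, fingers at side (350,185) and tube from (303,220) to (370,207). It is clear of its neighbours, so I descend.

play_rows([
  {"xyz": [1,2,30]},
  {"xyz": [1.5,2.5,60]},
  {"xyz": [1.5,2.5,80]},
  {"xyz": [1.5,2.5,95]},
  {"xyz": [1.5,2.5,105]},
  {"xyz": [1.5,2.5,113]},
  {"xyz": [1.5,2.5,119]},
  {"xyz": [1.5,2.5,122.5]},
  {"xyz": [1.5,2.5,122.5]},
  {"xyz": [1.5,2.5,122.5]},
])

```text
validation failed for argument at $.mo...
```

Each row needs a twist.

play_rows([
  {"xyz": [1,2,30],"twist": [0,0,0]},
  {"xyz": [1.5,2.5,60],"twist": [0,0,0]},
  {"xyz": [1.5,2.5,80],"twist": [0,0,0]},
  {"xyz": [1.5,2.5,95],"twist": [0,0,0]},
  {"xyz": [1.5,2.5,105],"twist": [0,0,0]},
  {"xyz": [1.5,2.5,113],"twist": [0,0,0]},
  {"xyz": [1.5,2.5,119],"twist": [0,0,0]},
  {"xyz": [1.5,2.5,122.5],"twist": [0,0,0]},
  {"xyz": [1.5,2.5,122.5],"twist": [0,0,0]},
  {"xyz": [1.5,2.5,122.5],"twist": [0,0,0]},
])

```text
time: 3.4
position: [604.2, 177.5, 28.2]
eef_rot: [-0.325, 3.124, 0.0]
wrist_force: [0.3, 0.1, -0.2]
finger_gap: 1.001
finger_force: 0.0
```

play_rows([
  {"xyz": [-1.2,-2.8,1],"twist": [0,0,0]},
  {"xyz": [-1.2,-2.8,1],"twist": [0,0,0]},
  {"xyz": [-1.2,-2.8,1],"twist": [0,0,0]},
  {"xyz": [-1.2,-2.8,1],"twist": [0,0,0]},
])

```text
time: 3.8
position: [605.8, 175.0, 26.9]
eef_rot: [-0.325, 3.125, 0.0]
wrist_force: [-0.2, -0.1, 0.2]
finger_gap: 1.001
finger_force: 0.0
```

play_rows([
  {"xyz": [0,0,0],"twist": [0,0,0]},
  {"xyz": [0,0,0],"twist": [0,0,0]},
  {"xyz": [0,0,0],"twist": [0,0,0]},
  {"xyz": [0,0,0],"twist": [0,0,0]},
  {"xyz": [0,0,0],"twist": [0,0,0]},
  {"xyz": [0,0,0],"twist": [0,0,0]},
  {"xyz": [0,0,0],"twist": [0,0,0]},
  {"xyz": [0,0,0],"twist": [0,0,0]},
  {"xyz": [0,0,0],"twist": [0,0,0]},
  {"xyz": [0,0,0],"twist": [0,0,0]},
], grip=1)

```text
time: 4.8
position: [606.0, 174.6, 27.0]
eef_rot: [-0.325, 3.124, -0.001]
wrist_force: [1.0, -5.8, 4.4]
finger_gap: 0.258
finger_force: 58.5
```

Gripped: the opening matches 24 mm. I'll lift slowly, then up.

play_rows([
  {"xyz": [0,0,-3],"twist": [0,0,0]},
  {"xyz": [0,0,-8],"twist": [0,0,0]},
  {"xyz": [0,0,-18],"twist": [0,0,0]},
  {"xyz": [0,0,-35],"twist": [0,0,0]},
  {"xyz": [0,0,-60],"twist": [0,0,0]},
  {"xyz": [0,0,-90],"twist": [0,0,0]},
  {"xyz": [0,0,-115],"twist": [0,0,0]},
  {"xyz": [0,0,-123],"twist": [0,0,0]},
  {"xyz": [0,0,-123],"twist": [0,0,0]},
  {"xyz": [0,0,-123],"twist": [0,0,0]},
  {"xyz": [0,0,-123],"twist": [0,0,0]},
])

```text
time: 5.9
position: [605.0, 174.9, 148.4]
eef_rot: [0.325, -3.123, 0.0]
wrist_force: [0.2, -0.9, -1.3]
finger_gap: 0.258
finger_force: 58.8
```

```bash
python3 - <<'E'
from go import *
s=sensors.sense(); print(s["position"],s["wrist_force"],s["finger_gap"])
# target: tube mid at groove x=-30 -> TCP at groove x=-15
a=-.075; c=np.cos(a); n=np.sin(a)
go(603.5-15*c,-233.2-15*n,150,a)
E
```

```text
[604.99412248 174.87655071 148.423246  ] [ 0.21626522 -0.90003058 -1.27176332] 0.25788470522091733
xyz [  99.8 -394.9   -1.4] twist [-1.000e-02 -1.200e-01  1.617e+01] j [ 0.19  0.59  1.42  0.    1.13 -1.59]
```

play_rows([
  {"xyz": [5,-20,0],"twist": [0,0,1]},
  {"xyz": [15,-60,0],"twist": [0,0,3]},
  {"xyz": [27,-105,0],"twist": [0,0,5]},
  {"xyz": [38,-150,0],"twist": [0,0,7]},
  {"xyz": [50,-195,0],"twist": [0,0,8.5]},
  {"xyz": [61,-240,0],"twist": [0,0,10]},
  {"xyz": [72,-285,0],"twist": [0,0,12]},
  {"xyz": [83,-330,0],"twist": [0,0,14]},
  {"xyz": [93,-368,0],"twist": [0,0,15.5]},
  {"xyz": [98,-388,0],"twist": [0,0,16.2]},
  {"xyz": [99.8,-395,0],"twist": [0,0,16.2]},
  {"xyz": [99.8,-395,0],"twist": [0,0,16.2]},
])

```text
time: 7.1
position: [588.9, -232.5, 148.9]
eef_rot: [-0.12, -3.138, -0.001]
wrist_force: [-0.4, 0.5, -2.2]
finger_gap: 0.26
finger_force: 59.0
```

play_rows([
  {"xyz": [0,0,0],"twist": [0,0,0]},
  {"xyz": [0,0,0],"twist": [0,0,0]},
  {"xyz": [0,0,0],"twist": [0,0,0]},
  {"xyz": [0,0,0],"twist": [0,0,0]},
  {"xyz": [0,0,0],"twist": [0,0,0]},
])

```text
time: 7.6
position: [589.4, -231.7, 149.8]
eef_rot: [0.118, 3.139, -0.0]
wrist_force: [-0.7, -0.3, -2.3]
finger_gap: 0.26
finger_force: 59.0
```

```bash
python3 - <<'E'
from go import *
s=sensors.sense(); print(s["position"],s["wrist_force"],s["time"],s["joint_pos"])
a=-.075; c=np.cos(a); n=np.sin(a)
go(603.5-15*c,-233.2-15*n,150,a)
a,b=capture('side'),capture('top'); cv2.imwrite("pics/s3.png",a); cv2.imwrite("pics/t3.png",b)
f=lambda im,x,y,w,h:cv2.resize(im[y:y+h,x:x+w],(400,300),interpolation=cv2.INTER_CUBIC)
cv2.imwrite('pics/c3.png',np.hstack([f(a,290,270,160,120),f(b,350,150,160,120)]))
E
```

```text
[ 589.37451144 -231.72260825  149.83374089] [-0.66926081 -0.28873837 -2.32910419] 7.6 [-4.68845150e-01  5.87650753e-01  1.41560658e+00 -1.63165154e-05
  1.13829904e+00 -1.96453667e+00]
xyz [ 0.8 -0.4 -0.2] twist [-0.    0.   -0.01] j [-0.47  0.59  1.42 -0.    1.14 -1.96]
```

View pics/c3.png

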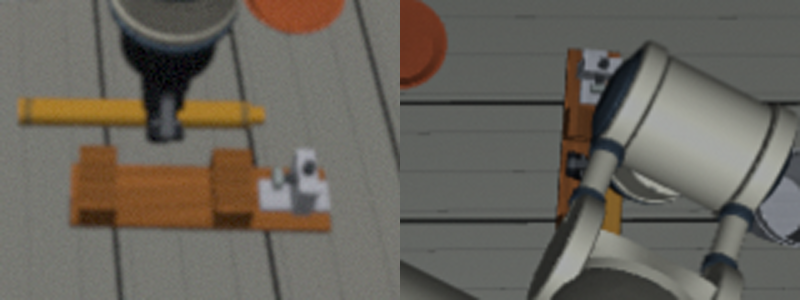

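The crop shows the tube held level above the cradle, tail at about (298,314), nozzle at (396,316), nozzle towards the stop. I'll check the along and lateral offset by measuring the tube ends and overlaying the models.

```bash
python3 - <<'E'
from fit import *
z=168
t,nz=at_z("side",(297.6,314.4),z),at_z("side",(396,315.6),z)
print(t,nz,np.linalg.norm(nz-t),"mid",(t+nz)/2,"yaw",np.arctan2(*(nz-t)[[1,0]]))
im=cv2.imread("pics/side0.png"); S=4; big=cv2.resize(im,None,fx=S,fy=S,interpolation=cv2.INTER_CUBIC); tp=cv2.resize(cv2.imread("pics/top0.png"),None,fx=S,fy=S,interpolation=cv2.INTER_CUBIC)
P=lambda n,q:tuple(int(v) for v in proj(n,q)*S+2)
for n,I in(("side",big),("top",tp)):
    for b in[box(-90,160,64,0,10),box(-82,-46,48,57,57),box(46,82,48,57,57)]:
        q=T(603.5,-233.2,-.075,b)
        top=[q[1],q[3],q[7],q[5]]
        cv2.polylines(I,[np.array([P(n,v) for v in top])],True,(255,255,0),1)
    l=T(603.5,-233.2,-.075,[(-82,0,33),(-46,0,33),(46,0,33),(82,0,33)])
    for i in(0,2): cv2.line(I,P(n,l[i]),P(n,l[i+1]),(0,255,0),1)
A=big[320*S:370*S,310*S:435*S]; B=tp[160*S:260*S,390*S:460*S]
A=cv2.resize(A,(500,200)); out=np.zeros((400,800,3),np.uint8); out[:200,:500]=A; out[:400,500:780]=B; cv2.imwrite("pics/ov.png",out)
E
```

```text
[ 469.35217584 -224.84706138  168.        ] [ 679.54923924 -239.84570595  168.        ] 210.73149930793787 mid [ 574.45070754 -232.34638367  168.        ] yaw -0.07123442318335764
```

View pics/ov.png

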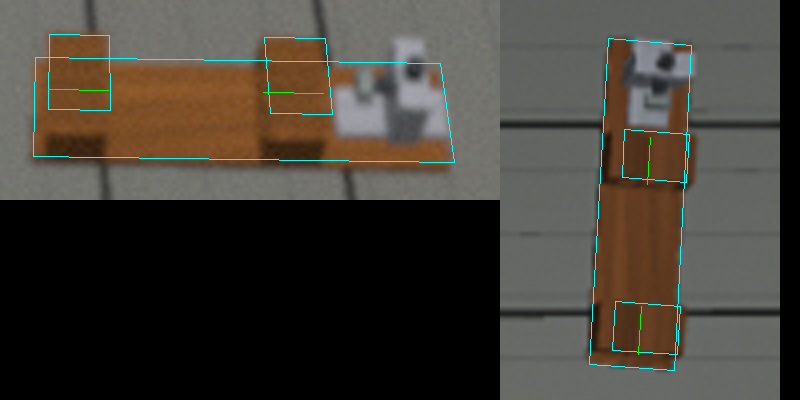

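Overlay: the fitted cradle matches within a pixel or so. The measured tube is 210.7 mm long with its mid at (574,-232), as planned. I'll read the groove line's exact place from the shading edge in the top view.

```bash
python3 - <<'E'
from fit import *
g=cv2.GaussianBlur(cv2.cvtColor(cv2.imread("pics/top0.png"),cv2.COLOR_BGR2GRAY),(0,0),.6).astype(float)
pts=[]
for xs in(-78,-72,-66,-60,-54,50,56,62,68,74,78):
    c=T(603.5,-233.2,-.075,[(xs,0,33)])[0]; u,v=proj("top",c); r=int(round(v))
    cols=np.arange(int(u)-6,int(u)+8); row=g[r,cols]; 
    d=np.diff(row); k=slice(3,11); w=np.clip(d[k],0,None)**2; e=(w*(cols[:-1][k]+.5)).sum()/w.sum()
    p=at_z("top",(e,r),33); pts.append(p[:2]); print(xs,np.round(row).astype(int),round(u,1),round(e,2),np.round(p[:2],1))
pts=np.array(pts); k=np.polyfit(pts[:,0],pts[:,1],1); print("yaw",np.arctan(k[0]),"y at 603.5",np.polyval(k,603.5))
E
```

```text
-78 [52 52 52 50 53 54 61 65 67 67 65 64 64 63] 424.2 423.56 [ 525.3 -225.5]
-72 [59 58 56 54 54 54 61 68 71 71 68 65 67 67] 424.3 424.13 [ 531.3 -227.2]
-66 [60 59 57 55 54 53 60 67 71 71 69 66 67 67] 424.4 424.21 [ 537.3 -227.6]
-60 [60 58 57 55 53 53 59 67 72 71 69 66 66 67] 424.5 424.41 [ 543.2 -228.3]
-54 [61 58 57 55 54 53 56 66 70 71 69 66 66 67] 424.6 424.57 [ 549.2 -228.9]
50 [52 50 51 52 52 53 56 64 68 68 67 64 63 64] 426.6 426.56 [ 654.6 -237. ]
56 [65 59 58 56 54 54 55 64 69 72 70 67 66 66] 426.7 426.86 [ 660.6 -238. ]
62 [65 59 58 55 54 54 54 61 68 71 71 68 66 66] 426.8 427.13 [ 666.7 -238.9]
68 [66 59 58 56 54 53 54 61 67 71 71 68 66 67] 426.9 427.16 [ 672.8 -239.1]
74 [67 60 58 57 54 54 54 60 68 71 71 68 66 67] 427.0 427.25 [ 675.8 -239.5]
78 [61 58 57 55 54 54 59 67 70 71 69 67 67 66] 427.1 427.36 [ 681.9 -239.9]
yaw -0.08580638978689228 y at 603.5 -233.16528589712343
```

```bash
python3 go.py 588.6 -231.9 37 -.085
```

```text
xyz [  0.8  -0.  112.9] twist [-0.    0.01  0.55] j [-0.47  0.59  1.42 -0.    1.14 -1.96]
```

play_rows([
  {"xyz": [0.8,0,20],"twist": [0,0,0.5]},
  {"xyz": [0.8,0,45],"twist": [0,0,0.5]},
  {"xyz": [0.8,0,68],"twist": [0,0,0.5]},
  {"xyz": [0.8,0,85],"twist": [0,0,0.5]},
  {"xyz": [0.8,0,96],"twist": [0,0,0.5]},
  {"xyz": [0.8,0,104],"twist": [0,0,0.5]},
  {"xyz": [0.8,0,109],"twist": [0,0,0.5]},
  {"xyz": [0.8,0,112],"twist": [0,0,0.5]},
  {"xyz": [0.8,0,112],"twist": [0,0,0.5]},
  {"xyz": [0.8,0,112],"twist": [0,0,0.5]},
  {"xyz": [0.8,0,112],"twist": [0,0,0.5]},
])

```text
time: 8.8
position: [588.8, -232.2, 38.3]
eef_rot: [0.132, 3.138, -0.001]
wrist_force: [0.1, -0.6, -1.3]
finger_gap: 0.256
finger_force: 59.0
```

play_rows([
  {"xyz": [0,0,0.7],"twist": [0,0,0]},
  {"xyz": [0,0,1.4],"twist": [0,0,0]},
  {"xyz": [0,0,2],"twist": [0,0,0]},
  {"xyz": [0,0,2.5],"twist": [0,0,0]},
  {"xyz": [0,0,3],"twist": [0,0,0]},
  {"xyz": [0,0,3],"twist": [0,0,0]},
])

```text
time: 9.4
position: [588.4, -232.0, 34.7]
eef_rot: [-0.132, -3.139, -0.0]
wrist_force: [0.5, -0.8, -2.2]
finger_gap: 0.262
finger_force: 59.0
```

play_rows([
  {"xyz": [0,0,0.4],"twist": [0,0,0]},
  {"xyz": [0,0,0.8],"twist": [0,0,0]},
  {"xyz": [0,0,1.2],"twist": [0,0,0]},
  {"xyz": [0,0,1.5],"twist": [0,0,0]},
  {"xyz": [0,0,1.5],"twist": [0,0,0]},
  {"xyz": [0,0,1.5],"twist": [0,0,0]},
])

```text
time: 10.0
position: [588.5, -232.0, 33.3]
eef_rot: [-0.132, -3.139, -0.0]
wrist_force: [0.1, 0.1, -1.3]
finger_gap: 0.26
finger_force: 59.0
```

play_rows([
  {"xyz": [0,0,0.4],"twist": [0,0,0]},
  {"xyz": [0,0,0.7],"twist": [0,0,0]},
  {"xyz": [0,0,0.7],"twist": [0,0,0]},
  {"xyz": [0,0,0.7],"twist": [0,0,0]},
])

```text
time: 10.4
position: [588.6, -232.1, 32.6]
eef_rot: [0.132, 3.139, -0.0]
wrist_force: [0.0, -1.4, -0.7]
finger_gap: 0.26
finger_force: 59.1
```

Possibly first contact. I'll go a bit further, in small steps.

play_rows([
  {"xyz": [0,0,0.2],"twist": [0,0,0]},
  {"xyz": [0,0,0.4],"twist": [0,0,0]},
  {"xyz": [0,0,0.4],"twist": [0,0,0]},
  {"xyz": [0,0,0.4],"twist": [0,0,0]},
])

```text
time: 10.8
position: [588.6, -232.3, 32.4]
eef_rot: [0.132, 3.138, -0.001]
wrist_force: [-1.3, -2.2, 5.0]
finger_gap: 0.259
finger_force: 59.7
```

```bash
python3 -c "
from h import *
a=capture('side');a=capture('side')
s=sensors.sense();print(s['position'],s['wrist_force'],s['ft_torque'],s['time'])
b=capture('top');cv2.imwrite('pics/s4.png',a)
cv2.imwrite('pics/c4.png',cv2.resize(a[290:390,290:440],(750,500),interpolation=cv2.INTER_CUBIC))"
```

```text
[ 588.64641451 -232.27018986   32.42752126] [-1.06964024 -3.39078077  5.4303938 ] [-0.44418519  0.24164945  0.07410618] 10.9
```

View pics/c4.png

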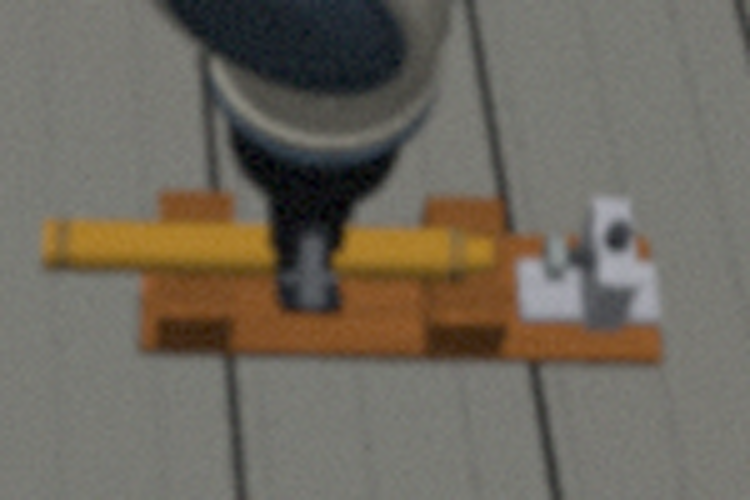

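The crop shows the tube lying in both saddles, tail at (300,338) and nozzle at (388,340), about 16 mm short of the buffer at (403,341). Contact was felt at the expected height, so I let go and rise.

play_rows([
  {"xyz": [0,0,0],"twist": [0,0,0]},
  {"xyz": [0,0,0],"twist": [0,0,0]},
  {"xyz": [0,0,0],"twist": [0,0,0]},
  {"xyz": [0,0,0],"twist": [0,0,0]},
  {"xyz": [0,0,0],"twist": [0,0,0]},
  {"xyz": [0,0,0],"twist": [0,0,0]},
  {"xyz": [0,0,0],"twist": [0,0,0]},
  {"xyz": [0,0,0],"twist": [0,0,0]},
], grip=-1)

```text
time: 11.75
position: [588.5, -232.0, 32.2]
eef_rot: [0.132, 3.139, -0.0]
wrist_force: [0.6, -1.1, -0.5]
finger_gap: 1.001
finger_force: 0.0
```

play_rows([
  {"xyz": [0,0,-10],"twist": [0,0,0]},
  {"xyz": [0,0,-30],"twist": [0,0,0]},
  {"xyz": [0,0,-60],"twist": [0,0,0]},
  {"xyz": [0,0,-85],"twist": [0,0,0]},
  {"xyz": [0,0,-100],"twist": [0,0,0]},
  {"xyz": [20,0,-100],"twist": [0,0,0]},
  {"xyz": [60,0,-100],"twist": [0,0,0]},
  {"xyz": [100,0,-100],"twist": [0,0,0]},
  {"xyz": [130,0,-100],"twist": [0,0,0]},
  {"xyz": [150,0,-100],"twist": [0,0,0]},
  {"xyz": [150,0,-100],"twist": [0,0,0]},
  {"xyz": [150,0,-100],"twist": [0,0,0]},
])

```text
time: 12.95
position: [439.4, -219.7, 132.9]
eef_rot: [0.133, 3.138, -0.001]
wrist_force: [0.1, 0.1, -0.3]
finger_gap: 1.0
finger_force: 0.0
```

play_rows([
  {"xyz": [0,0,0],"twist": [0,0,0]},
  {"xyz": [0,0,0],"twist": [0,0,0]},
  {"xyz": [0,0,0],"twist": [0,0,0]},
  {"xyz": [0,0,0],"twist": [0,0,0]},
  {"xyz": [0,0,0],"twist": [0,0,0]},
  {"xyz": [0,0,0],"twist": [0,0,0]},
  {"xyz": [0,0,0],"twist": [0,0,0]},
  {"xyz": [0,0,0],"twist": [0,0,0]},
  {"xyz": [0,0,0],"twist": [0,0,0]},
  {"xyz": [0,0,0],"twist": [0,0,0]},
], grip=1)

```text
time: 13.95
position: [439.0, -219.4, 132.2]
eef_rot: [-0.132, -3.139, 0.0]
wrist_force: [0.5, 0.5, -0.1]
finger_gap: -0.001
finger_force: 0.0
```

```bash
python3 go.py 439 -219.2 40 -.085;  python3 -c "
from fit import *
a=capture('side');b=capture('top'); s=sensors.sense();print(s['position'],s['wrist_force'],s['time'],s['finger_gap'])
im=np.hstack([cv2.resize(a[290:390,270:440],(510,300),interpolation=cv2.INTER_CUBIC),cv2.resize(b[160:290,380:480],(231,300),interpolation=cv2.INTER_CUBIC)])
cv2.imwrite('pics/c5.png',im)"
```

```text
xyz [ 0.   0.2 92.2] twist [-0.   -0.    0.04] j [-0.59  0.44  1.79 -0.    0.91 -2.07]
[ 439.02201398 -219.37418979  132.20152838] [-0.73191162  0.25737956  0.03593683] 14.05 0.0013002335310146635
```

View pics/c5.png

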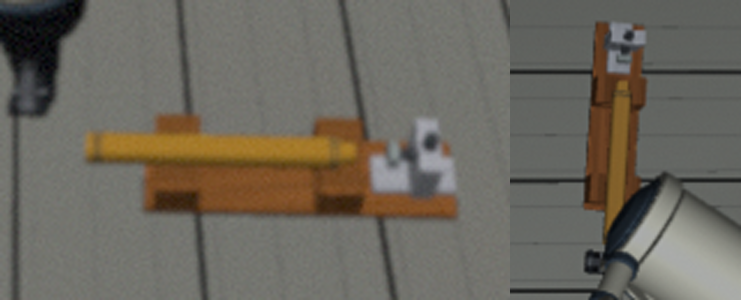

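The tube lies in both saddles, tail at side (299,339) and nozzle at (388,340). The shut fingers are above and behind the tail. I'll lower to the tail's height and approach.

play_rows([
  {"xyz": [0,0,20],"twist": [0,0,0]},
  {"xyz": [0,0,50],"twist": [0,0,0]},
  {"xyz": [0,0,75],"twist": [0,0,0]},
  {"xyz": [0,0,88],"twist": [0,0,0]},
  {"xyz": [0,0,92],"twist": [0,0,0]},
  {"xyz": [0,0,92],"twist": [0,0,0]},
  {"xyz": [0,0,92],"twist": [0,0,0]},
  {"xyz": [0,0,92],"twist": [0,0,0]},
])

```text
time: 14.85
position: [439.5, -219.7, 41.0]
eef_rot: [0.132, 3.138, -0.001]
wrist_force: [-0.0, 0.4, -0.2]
finger_gap: -0.001
finger_force: 0.0
```

play_rows([
  {"xyz": [-1.5,0,0],"twist": [0,0,0]},
  {"xyz": [-3,0,0],"twist": [0,0,0]},
  {"xyz": [-4.5,0,0],"twist": [0,0,0]},
  {"xyz": [-6,0,0],"twist": [0,0,0]},
  {"xyz": [-7.5,0,0],"twist": [0,0,0]},
  {"xyz": [-9,0,0],"twist": [0,0,0]},
  {"xyz": [-10.5,0,0],"twist": [0,0,0]},
  {"xyz": [-12,0,0],"twist": [0,0,0]},
  {"xyz": [-13,0,0],"twist": [0,0,0]},
  {"xyz": [-14,0,0],"twist": [0,0,0]},
  {"xyz": [-15,0,0],"twist": [0,0,0]},
  {"xyz": [-16,0,0],"twist": [0,0,0]},
])

```text
time: 16.05
position: [455.0, -220.8, 40.2]
eef_rot: [-0.132, -3.139, -0.0]
wrist_force: [-0.4, 0.8, 0.2]
finger_gap: 0.003
finger_force: 0.0
```

play_rows([
  {"xyz": [-1,0,0],"twist": [0,0,0]},
  {"xyz": [-2,0,0],"twist": [0,0,0]},
  {"xyz": [-3,0,0],"twist": [0,0,0]},
  {"xyz": [-4,0,0],"twist": [0,0,0]},
  {"xyz": [-5,0,0],"twist": [0,0,0]},
  {"xyz": [-6,0,0],"twist": [0,0,0]},
])

```text
time: 16.65
position: [460.9, -221.2, 40.1]
eef_rot: [-0.132, -3.139, -0.0]
wrist_force: [-0.8, -0.4, -0.0]
finger_gap: -0.001
finger_force: 0.5
```

play_rows([
  {"xyz": [-1,0,0],"twist": [0,0,0]},
  {"xyz": [-2,0,0],"twist": [0,0,0]},
  {"xyz": [-3,0,0],"twist": [0,0,0]},
  {"xyz": [-4,0,0],"twist": [0,0,0]},
  {"xyz": [-5,0,0],"twist": [0,0,0]},
  {"xyz": [-6,0,0],"twist": [0,0,0]},
  {"xyz": [-7,0,0],"twist": [0,0,0]},
  {"xyz": [-7,0,0],"twist": [0,0,0]},
  {"xyz": [-7,0,0],"twist": [0,0,0]},
])

```text
time: 17.55
position: [468.1, -221.9, 40.2]
eef_rot: [0.132, 3.139, -0.0]
wrist_force: [0.1, 0.1, -0.2]
finger_gap: 0.001
finger_force: 0.0
```

```bash
cat > gap.py <<'E'
from fit import *
a=capture('side'); s=sensors.sense()
p=T(0,0,.085,[s["position"]-np.array([603.5,-233.2,0])])[0]
print("tcp in groove",p.round(1),s["wrist_force"].round(1),s["time"])
import sys
cv2.imwrite(sys.argv[1],cv2.resize(a[320:370,370:440],(700,500),interpolation=cv2.INTER_CUBIC))
for x in(70,80,90,100,110,120,130): print(x,proj("side",T(603.5,-233.2,-.085,[(x,0,50)])[0]).round(1))
E
python3 gap.py pics/c6.png
```

```text
tcp in groove [-135.9   -0.3   40.2] [0.1 1.  0.4] 17.6
70 [386.3 340. ]
80 [390.5 340.1]
90 [394.8 340.2]
100 [399.  340.3]
110 [403.3 340.4]
120 [407.5 340.5]
130 [411.8 340.6]
```

View pics/c6.png

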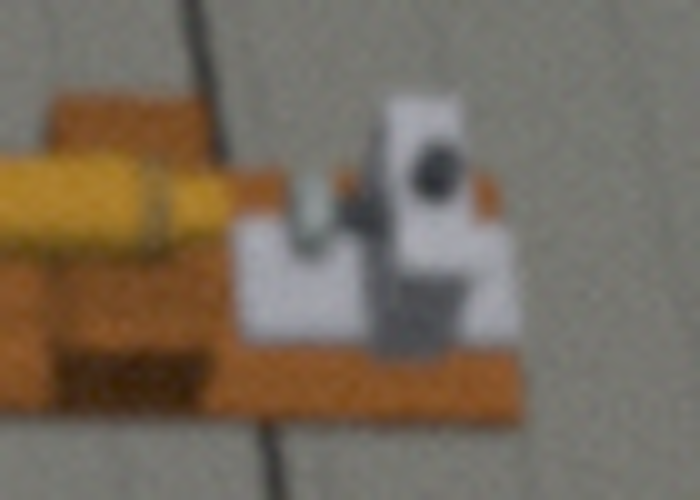

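The crop shows the nozzle tip at column 393 (x about 86 mm) and the buffer face at 399.2 (about 100 mm). The gap is roughly 14 mm. The tube is being pushed.

play_rows([
  {"xyz": [-1,0,0],"twist": [0,0,0]},
  {"xyz": [-2,0,0],"twist": [0,0,0]},
  {"xyz": [-3,0,0],"twist": [0,0,0]},
  {"xyz": [-4,0,0],"twist": [0,0,0]},
  {"xyz": [-5,0,0],"twist": [0,0,0]},
  {"xyz": [-6,0,0],"twist": [0,0,0]},
  {"xyz": [-7,0,0],"twist": [0,0,0]},
  {"xyz": [-8,0,0],"twist": [0,0,0]},
  {"xyz": [-8.7,0,0],"twist": [0,0,0]},
  {"xyz": [-9.4,0,0],"twist": [0,0,0]},
  {"xyz": [-10,0,0],"twist": [0,0,0]},
])

```text
time: 18.7
position: [477.9, -222.7, 40.2]
eef_rot: [-0.132, -3.139, -0.0]
wrist_force: [-0.1, 0.9, 0.4]
finger_gap: 0.003
finger_force: 0.6
```

play_rows([
  {"xyz": [-0.3,0,0],"twist": [0,0,0]},
  {"xyz": [-0.6,0,0],"twist": [0,0,0]},
  {"xyz": [-0.9,0,0],"twist": [0,0,0]},
  {"xyz": [-1.2,0,0],"twist": [0,0,0]},
])

```text
time: 19.1
position: [479.1, -222.8, 40.2]
eef_rot: [0.132, 3.139, -0.0]
wrist_force: [-1.6, -0.3, 0.9]
finger_gap: -0.002
finger_force: 0.6
```

play_rows([
  {"xyz": [-0.4,0,0],"twist": [0,0,0]},
  {"xyz": [-0.8,0,0],"twist": [0,0,0]},
  {"xyz": [-1,0,0],"twist": [0,0,0]},
  {"xyz": [-1,0,0],"twist": [0,0,0]},
])

```text
time: 19.5
position: [480.2, -222.9, 40.2]
eef_rot: [0.132, 3.139, -0.0]
wrist_force: [-0.9, 0.5, 1.0]
finger_gap: 0.002
finger_force: 0.3
```

play_rows([
  {"xyz": [-0.4,0,0],"twist": [0,0,0]},
  {"xyz": [-0.8,0,0],"twist": [0,0,0]},
  {"xyz": [-0.8,0,0],"twist": [0,0,0]},
  {"xyz": [-0.8,0,0],"twist": [0,0,0]},
])

```text
time: 19.9
position: [481.0, -223.0, 40.2]
eef_rot: [0.132, 3.139, -0.0]
wrist_force: [-0.6, 0.6, -0.1]
finger_gap: -0.003
finger_force: 0.2
```

play_rows([
  {"xyz": [-0.4,0,0],"twist": [0,0,0]},
  {"xyz": [-0.8,0,0],"twist": [0,0,0]},
  {"xyz": [-0.8,0,0],"twist": [0,0,0]},
  {"xyz": [-0.8,0,0],"twist": [0,0,0]},
])

```text
time: 20.3
position: [481.7, -223.0, 40.2]
eef_rot: [0.132, 3.139, -0.0]
wrist_force: [-0.1, 0.0, 0.8]
finger_gap: 0.004
finger_force: 0.2
```

play_rows([
  {"xyz": [-0.4,0,0],"twist": [0,0,0]},
  {"xyz": [-0.8,0,0],"twist": [0,0,0]},
  {"xyz": [-0.8,0,0],"twist": [0,0,0]},
  {"xyz": [-0.8,0,0],"twist": [0,0,0]},
])

```text
time: 20.7
position: [482.6, -223.1, 40.2]
eef_rot: [0.132, 3.139, -0.0]
wrist_force: [-1.7, 0.7, -0.1]
finger_gap: 0.002
finger_force: 0.2
```

play_rows([
  {"xyz": [-0.4,0,0],"twist": [0,0,0]},
  {"xyz": [-0.8,0,0],"twist": [0,0,0]},
  {"xyz": [-0.8,0,0],"twist": [0,0,0]},
  {"xyz": [-0.8,0,0],"twist": [0,0,0]},
])

```text
time: 21.1
position: [483.3, -223.1, 40.2]
eef_rot: [0.132, 3.139, -0.0]
wrist_force: [-0.8, 0.0, 0.9]
finger_gap: -0.002
finger_force: 0.2
```

```bash
cat > f.py <<'E'
from h import *
F=[];P=[]
for i in range(6):
    capture("side"); s=sensors.sense(); F.append(s["wrist_force"]); P.append(s["position"])
print(np.mean(F,0).round(2),np.std(F,0).round(2),np.mean(P,0).round(2),s["time"])
E
python3 f.py
```

```text
[-0.27 -0.11 -0.09] [0.3  0.53 0.44] [ 483.34 -223.16   40.19] 21.4
```

play_rows([
  {"xyz": [-0.4,0,0],"twist": [0,0,0]},
  {"xyz": [-0.8,0,0],"twist": [0,0,0]},
  {"xyz": [-0.8,0,0],"twist": [0,0,0]},
  {"xyz": [-0.8,0,0],"twist": [0,0,0]},
])

```text
time: 21.8
position: [484.1, -223.2, 40.2]
eef_rot: [0.132, 3.139, -0.0]
wrist_force: [-0.4, -0.3, 0.4]
finger_gap: 0.003
finger_force: 0.3
```

play_rows([
  {"xyz": [-0.4,0,0],"twist": [0,0,0]},
  {"xyz": [-0.8,0,0],"twist": [0,0,0]},
  {"xyz": [-0.8,0,0],"twist": [0,0,0]},
  {"xyz": [-0.8,0,0],"twist": [0,0,0]},
])

```text
time: 22.2
position: [484.6, -223.2, 40.1]
eef_rot: [-0.132, -3.138, -0.0]
wrist_force: [-5.8, -0.4, 1.9]
finger_gap: -0.001
finger_force: 2.4
```

```bash
python3 f.py
```

```text
[-4.9  -1.35  2.04] [0.54 0.4  0.29] [ 484.61 -223.21   40.15] 22.5
```

play_rows([
  {"xyz": [-0.2,0,0],"twist": [0,0,0]},
  {"xyz": [-0.4,0,-0.1],"twist": [0,0,0]},
  {"xyz": [-0.6,0,-0.1],"twist": [0,0,0]},
  {"xyz": [-0.6,0,-0.1],"twist": [0,0,0]},
])

```text
time: 22.9
position: [484.9, -223.2, 40.2]
eef_rot: [-0.132, -3.138, -0.0]
wrist_force: [-6.5, -1.0, 2.6]
finger_gap: -0.0
finger_force: 3.2
```

```bash
python3 f.py
```

```text
[-6.35 -1.41  2.21] [0.46 0.35 0.25] [ 484.94 -223.2    40.17] 23.2
```

play_rows([
  {"xyz": [-0.3,0,-0.1],"twist": [0,0,0]},
  {"xyz": [-0.6,0,-0.2],"twist": [0,0,0]},
  {"xyz": [-0.9,0,-0.2],"twist": [0,0,0]},
  {"xyz": [-0.9,0,-0.2],"twist": [0,0,0]},
])

```text
time: 23.6
position: [485.3, -223.1, 40.2]
eef_rot: [-0.132, -3.137, -0.001]
wrist_force: [-8.9, -2.5, 2.5]
finger_gap: -0.005
finger_force: 4.4
```

```bash
python3 f.py
```

```text
[-9.04 -1.67  2.42] [0.31 0.24 0.42] [ 485.36 -223.13   40.26] 23.9
```

About 8 N at the stop. I'll hold for 1.5 s.

play_rows([
  {"xyz": [0,0,0],"twist": [0,0,0]},
  {"xyz": [0,0,0],"twist": [0,0,0]},
  {"xyz": [0,0,0],"twist": [0,0,0]},
  {"xyz": [0,0,0],"twist": [0,0,0]},
  {"xyz": [0,0,0],"twist": [0,0,0]},
  {"xyz": [0,0,0],"twist": [0,0,0]},
  {"xyz": [0,0,0],"twist": [0,0,0]},
  {"xyz": [0,0,0],"twist": [0,0,0]},
  {"xyz": [0,0,0],"twist": [0,0,0]},
  {"xyz": [0,0,0],"twist": [0,0,0]},
  {"xyz": [0,0,0],"twist": [0,0,0]},
  {"xyz": [0,0,0],"twist": [0,0,0]},
])

```text
time: 25.1
position: [485.4, -223.1, 40.3]
eef_rot: [-0.132, -3.137, -0.001]
wrist_force: [-9.7, -2.5, 2.9]
finger_gap: 0.004
finger_force: 4.4
```

```bash
python3 f.py
```

```text
[-9.02 -2.43  2.42] [0.61 0.28 0.23] [ 485.36 -223.12   40.26] 25.4
```

Held steadily. Now a slow release along the groove, so the tube follows the buffer out gently.

play_rows([
  {"xyz": [0.2,0,0],"twist": [0,0,0]},
  {"xyz": [0.4,0,0],"twist": [0,0,0]},
  {"xyz": [0.6,0,0],"twist": [0,0,0]},
  {"xyz": [0.8,0,0],"twist": [0,0,0]},
  {"xyz": [1,0,0],"twist": [0,0,0]},
  {"xyz": [1.2,0,0],"twist": [0,0,0]},
  {"xyz": [1.4,0,0],"twist": [0,0,0]},
  {"xyz": [1.6,0,0],"twist": [0,0,0]},
  {"xyz": [1.8,0,0],"twist": [0,0,0]},
  {"xyz": [2,0,0],"twist": [0,0,0]},
  {"xyz": [2.2,0,0],"twist": [0,0,0]},
  {"xyz": [2.4,0,0],"twist": [0,0,0]},
])

```text
time: 26.6
position: [484.4, -223.4, 40.6]
eef_rot: [0.132, 3.138, -0.0]
wrist_force: [-0.3, -0.0, -1.5]
finger_gap: -0.004
finger_force: 0.2
```

play_rows([
  {"xyz": [0.2,0,0],"twist": [0,0,0]},
  {"xyz": [0.4,0,0],"twist": [0,0,0]},
  {"xyz": [0.6,0,0],"twist": [0,0,0]},
  {"xyz": [0.8,0,0],"twist": [0,0,0]},
  {"xyz": [1,0,0],"twist": [0,0,0]},
  {"xyz": [1.2,0,0],"twist": [0,0,0]},
  {"xyz": [1.4,0,0],"twist": [0,0,0]},
  {"xyz": [1.8,0,0],"twist": [0,0,0]},
  {"xyz": [3,0,0],"twist": [0,0,0]},
  {"xyz": [6,0,0],"twist": [0,0,0]},
  {"xyz": [12,0,0],"twist": [0,0,0]},
  {"xyz": [20,0,0],"twist": [0,0,0]},
])

```text
time: 27.8
position: [463.5, -221.4, 40.5]
eef_rot: [0.132, 3.139, -0.0]
wrist_force: [-0.8, -1.1, 0.3]
finger_gap: -0.003
finger_force: 0.0
```

play_rows([
  {"xyz": [5,0,-10],"twist": [0,0,0]},
  {"xyz": [8,0,-40],"twist": [0,0,0]},
  {"xyz": [8,0,-70],"twist": [0,0,0]},
  {"xyz": [8,0,-90],"twist": [0,0,0]},
  {"xyz": [8,0,-100],"twist": [0,0,0]},
  {"xyz": [8,0,-100],"twist": [0,0,0]},
  {"xyz": [8,0,-100],"twist": [0,0,0]},
])

```text
time: 28.5
position: [455.7, -220.7, 140.0]
eef_rot: [-0.132, -3.138, -0.0]
wrist_force: [0.4, 0.4, -0.1]
finger_gap: 0.002
finger_force: 0.0
```

```bash
python3 gap.py pics/c7.png | head -1; python3 -c "
from h import *
a=capture('side')
x=cv2.resize(a[320:370,370:440],(400,286),interpolation=cv2.INTER_CUBIC);y=cv2.resize(a[300:370,300:398],(400,286),interpolation=cv2.INTER_CUBIC)
cv2.imwrite('pics/c8.png',np.hstack([y,x]))"
```

```text
tcp in groove [-148.5    0.   139.6] [-0.  -0.1 -0.4] 28.55
```

View pics/c8.png

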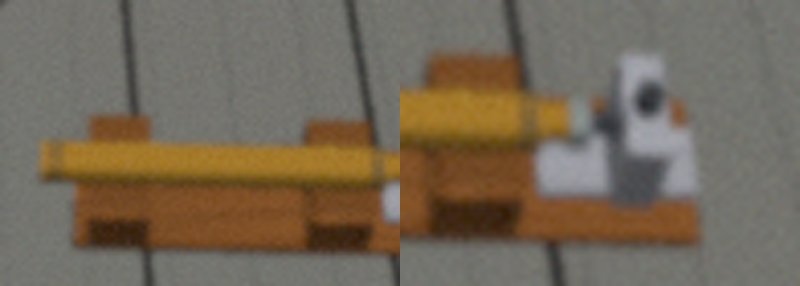

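The crop shows the tube lying in both saddles, its nozzle meeting the buffer head at about column 400, with no gap visible. The gripper is clear, so I hand in.

```bash
python3 -c "
from bench import order
print(order.finish_job())"
```

```text
the job is handed in; nothing more can be done
None
```

The brass tube is in the V-cradle on both saddles, nozzle against the back stop; I held it there at about 8 N (estimated from the wrist force) for over a second, let go slowly, and handed the job in at about 29 s with the last picture showing no gap.

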